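# Unload the sliding hanger and peg it one hole further along

## Task

The hanger posts on the rack are too close together. Lift the pot off the hooks of the sliding post (the one whose base has the black lock knob), stand it upright on the small empty cardboard pad in front of the rack and let it go; then pull up the knob, slide the post one hole further away from the fixed post and let the pin drop fully into that hole. Finish while still holding the knob with the pin home, and leave the second hanging pot, the ring and the wrench where they are.

Things in the scene. Friction and masses are not known exactly. Their poses are not given: they have to be found in the camera images.
- rail: Hanging rack, fixed: level square aluminium tube 40 mm wide, 480 mm long on two feet, top face 70 mm above the table, with a row of 12 mm square holes 40 mm apart along its top centre line. Origin on the table under the tube's middle; x square to the tube (hooks point along -x, roughly to the robot), y along it, z up. A fixed post with hooks stands at y = -200 mm.
- hanger_slide (a joint): Travel (m) along the rail's +y of the grey saddle that carries the sliding post: 0 in its starting hole, +0.040 in the next hole away from the fixed post; stops at -0.045 and +0.125. Friction about 2.5 N; pin play in a hole 1.5 mm. Saddle 60 mm wide, 170 mm long (rail y -60 to +110 mm at joint 0), top 80 mm above the table.
- hooks (a point): Midway between the two hook seats of the sliding post, on the axis of the prongs (8 mm thick, 64 mm apart). The prongs run from the post (24 mm square, 212 mm high, on the tube) 124 mm towards the rail's -x; the seat is 101 mm in front of the tube's centre line, 190 mm above the table; the ends turn up to 211 mm above the table.
- plunger (a joint): Lift (m) of the spring lock plunger on the saddle: 0 with the pin fully home in a hole, 0.016 pulled right up. The round-ended 9 mm pin reaches 10 mm into the tube, so the saddle is free above about 0.010. The spring pushes it down with about 5 N at 0 and 9 N at 0.016.
- knob (a point): Middle of the plunger's upright black knob, a plain cylinder 28 mm in diameter and 26 mm high; with the pin home it spans 102 to 128 mm above the table, over a 20 mm wide brass collar whose top is at 98 mm. It stands on the tube's centre line, 110 mm to the +y side of the sliding post, and moves with saddle and plunger.
- pot_mid (a point): Loose pot hanging on the sliding post's hooks, 0.3 to 0.55 kg. Point on its axis half-way up, 67.5 mm above its underside; z up, y along its bar. Open red pot, rim 84 mm, foot 68 mm, 55 mm high; rigid steel bail 104 mm wide over it: the top bar is 10 mm square, its centre 62.5 mm above this point, resting across the prongs, free for 56 mm between them. Lift 20 mm to clear the ends.
- sheet: The empty cardboard pad, fixed, 170 mm square and 12 mm thick, lying in front of the rack to the left or right of the robot. Origin at the centre of its underside; z up.
- pot_b_mid (a point): Second pot, the same as the first, hanging on the fixed post's hooks at the rack's -y end: leave alone. Point half-way up on its axis.
- tape: Light-brown ring 90 mm across and 25 mm high, lying near the robot: leave alone. Origin under its centre.
- wrench: Wrench lying on the table: leave alone. Origin under its middle.
Not all that is in view belongs to the job. What is shaped like the sheet but purple is not meant.

How it is judged (in metres and radians):
On the way, in this order (a step that is already met when the one before it is completed fails the run):
1. the pot stands upright and let go on the cardboard pad, the sliding post still in its first hole (x of pot_mid in the frame of sheet between -0.055 and 0.055 m and y of pot_mid in the frame of sheet between -0.055 and 0.055 m and z of pot_mid in the frame of sheet between 0.07 and 0.0875 m and angle between pot_mid's own z axis and vertical below 0.15 rad and contact force between the fingers and pot below 0.1 N and value of joint hanger_slide between -0.006 and 0.006 m), for 0.2 s.
2. the lock plunger is pulled up by its knob (value of joint plunger above 0.008 m and contact force between the fingers and plunger above 1 N), for 0.05 s.
At the end, for the whole second after the job is handed in: Through the last second: the pot stands upright on the pad, let go (its centre within 55 mm of the pad's centre along each side of the pad); the saddle sits in the next hole (joint 0.040 within 4 mm) with the pin home (plunger under 3 mm); the fingers still hold the knob (over 1 N) (x of pot_mid in the frame of sheet between -0.055 and 0.055 m and y of pot_mid in the frame of sheet between -0.055 and 0.055 m and z of pot_mid in the frame of sheet between 0.07 and 0.0875 m and angle between pot_mid's own z axis and vertical below 0.15 rad and contact force between the fingers and pot below 0.1 N and value of joint hanger_slide between 0.036 and 0.044 m and value of joint plunger below 0.003 m and contact force between the fingers and plunger above 1 N and velocity of joint hanger_slide between -0.02 and 0.02 m/s); the arm keeps its last pose, push and grip.
It fails at once if a bystander (second hanging pot, ring, wrench) is moved by more than 30 mm (distance of any of pot_b_mid, tape, wrench from where it was at the start of the episode above 0.03 m).
It fails at once if the pot is dropped or tipped over (angle between pot_mid's own z axis and vertical above 0.8 rad).
It also fails if it takes over 58 s, if anything falls off the work surface, if the arm or the gripper's body presses on something with over 40 N, if the wrist force passes 120 N, or if a joint passes its speed limit or range.

## Robot

A 6-joint arm with a two-finger parallel gripper is mounted at the origin on the work surface. World frame = base frame: x ahead of the robot, y to its left, z up, the work surface at z = 0. Lengths are in mm, angles in rad, forces in N, time in s.
With the tool pointing down it reaches from about 350 to 975 mm from the base axis. Payload 7.1 kg.
Tool frame: the origin (TCP) lies midway between the tips of the shut fingers; the grasp point (between the pads) lies 19 mm behind it (ctrl.hold_point_z is the distance from the TCP to the grasp point, in mm); x points along the fingers, y is the direction in which the jaws open and shut, and the axes are right-handed (so a half turn about x gives the same grasp; the last joint's range is limited). The gripper opens to 88 mm and grips with 3 to 60 N. Pads are 20 mm wide; open, the fingers measure 115 mm over their backs; the gripper's body (75 mm by 178 mm) begins 61 mm behind the grasp point.
Start: joints at [1.112, 0.423, 1.63, -0, 1.089, -0.019], TCP at [266.067, 565.52, 222.675] pointing down, gripper open.
Joint ranges: [-3, 3], [-0.9, 2.11], [0.09, 2.58], [-1.31, 4.45], [0.11, 2.69], [-2.54, 2.54]. Speed limits (rad/s): [2.39, 2.39, 3.01, 3.14, 3.14, 3.14].

## Interface

Orientations are given as a rotation vector (axis times angle).
In Python, from workcell import ctrl, get_image, calibration gives the robot as it stands.
- The arm moves only by the tool move_arm, never from a script. Its argument "rows" is a list of rows, each a list of 5 numbers: the shift along the world's x, y, z in mm, then the turn about the world's z in rad, then the closure, from -1 (fully open) to 1 (shut). In form: [[tx, ty, tz, roll, jaw], ...]. A call has 1 to 12 rows; each row is the pose to reach, as a shift and turn from the pose measured when the call began; what a row does not reach only later rows make up. A row lasts 1/8 s, in which the tool goes at most 62.5 mm and 10.7 degrees, less where a joint would pass 70% of its speed; a pose out of reach is approached as far as the arm can. A call with a gripper value outside its range is refused whole. The fingers move at their own pace and stop on an object; the grip force is fixed at half the most. Time passes only in rows, so rows that repeat a pose let the fingers close. It gives the time, the measured TCP pose, the force and the opening at its end, in the units of the state.
- ctrl.get_obs(): the state, without advancing time (a new reading comes with each control period).
- get_image(name): name is "side" or "top"; returns the picture (420x560x3 uint8, blue, green, red); there is no depth.
- calibration(name): a dict with "fx", "fy", "cx", "cy" (pixels), "D" ([k1, k2, p1, p2, k3] as OpenCV has them; the pictures are not rectified), "view" (4x4, takes a point from world to camera coordinates). Camera axes: x right, y up, looking along -z (the intrinsics and any distortion apply to the point x, -y, -z); pixel columns grow to the right and rows downward; lengths in mm; the calibration is good to about 2 mm. A picture is of the moment at which its call begins. calibration takes no time and is no camera call.
- ctrl.close_job(): hands the job in, once; it reports no verdict.
The state is a dict: "t": time; "qpos": joint angles; "qvel": joint speeds; "joint_torque": joint torques, N m; "ee_pos": TCP position; "orientation": TCP orientation; "ft_force": force on the tool from outside, world axes, zero at the start; "moment": the same for the moment, N m; "width": finger opening in mm.
Only numpy, scipy, OpenCV 4.12 (cv2) and the standard library are available. Lean on these libraries where they do the work, as an engineer would, in place of code of your own. Each camera call takes 0.05 s, during which the arm holds its last target.

## Working session

There is one attempt and no reset: what is moved stays moved. The work goes in short steps, Python scripts to look and compute and a tool call to move; the robot and the scene stay as the last step left them, time stands still between calls to the robot, and variables do not carry over. Pictures are saved under pics/ and viewed, and the job is handed in when it is done.

Besides the shell and the picture viewer there is one more tool, called after ">>>" by a JSON object that holds its "fn" and its "kwargs", one argument or row to a line. move_arm: Moves the arm, as the interface text tells. Its arguments: {"type":"object","properties":{"rows":{"type":"array"}},"required":["rows"]}

```bash
mkdir -p pics; python3 - <<'E'
from workcell import ctrl,get_image,calibration
import cv2
for n in("side","top"):
    im=get_image(n); cv2.imwrite(f"pics/{n}0.png",im); c=calibration(n)
    print(n,{k:(v if k!="view" else [list(map(lambda x:round(x,4),r)) for r in v]) for k,v in c.items()})
print(ctrl.get_obs(), ctrl.hold_point_z)
E
```

```text
side {'fx': 387.16982313061715, 'fy': 387.16982313061715, 'cx': 282.0574344398496, 'cy': 208.4723833639984, 'D': array([-0.05462968,  0.        ,  0.        ,  0.        ,  0.        ]), 'view': [[np.float64(0.9967), np.float64(-0.0794), np.float64(-0.0164), np.float64(-433.7378)], [np.float64(0.0593), np.float64(0.575), np.float64(0.816), np.float64(-183.7524)], [np.float64(-0.0553), np.float64(-0.8143), np.float64(0.5778), np.float64(-992.6642)], [np.float64(0.0), np.float64(0.0), np.float64(0.0), np.float64(1.0)]]}
top {'fx': 400.06821221311253, 'fy': 400.06821221311253, 'cx': 281.58312517972206, 'cy': 211.47955361227181, 'D': array([-0.05303019,  0.        ,  0.        ,  0.        ,  0.        ]), 'view': [[np.float64(-0.0207), np.float64(-0.9998), np.float64(0.0028), np.float64(48.3384)], [np.float64(0.9774), np.float64(-0.0196), np.float64(0.2106), np.float64(-458.8442)], [np.float64(-0.2105), np.float64(0.0071), np.float64(0.9776), np.float64(-1049.42)], [np.float64(0.0), np.float64(0.0), np.float64(0.0), np.float64(1.0)]]}
{'t': 0.1, 'qpos': array([ 1.11195292e+00,  4.23816442e-01,  1.63060639e+00,  8.72915943e-06,
        1.08861240e+00, -1.90177697e-02]), 'qvel': array([-4.91406148e-04, -1.99699828e-03, -4.50118036e-04,  9.16244429e-04,
        8.38317036e-05,  3.48642389e-04]), 'joint_torque': array([-1.15542571e-04, -5.45617962e+01, -2.74325198e+01,  6.44352240e-02,
        1.88091741e-02, -1.16736726e-05]), 'ee_pos': array([265.87193358, 565.06546422, 221.94978077]), 'orientation': array([ 0.3438466 ,  1.54348396, -0.34606004]), 'ft_force': array([-0.49610709,  0.49305811,  0.1770744 ]), 'moment': array([ 0.01423692, -0.01011536, -0.00158005]), 'width': 87.68208044510943} 18.700000000000003
```

View pics/side0.png

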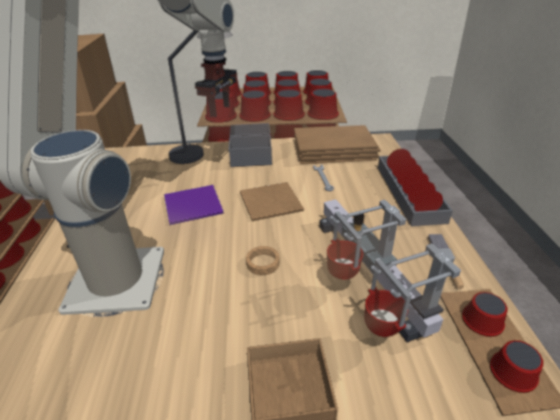

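View pics/top0.png

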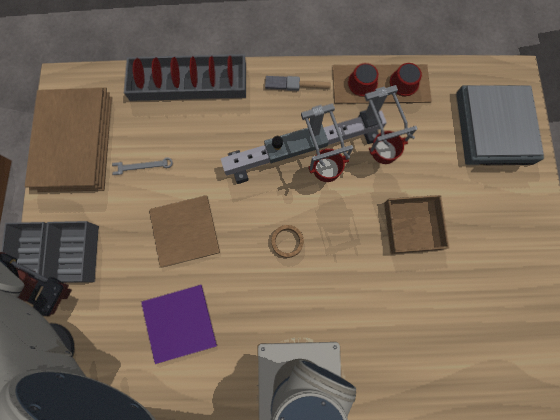

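The side view shows the rack on the right, with the pad at about (271,201) and the ring at (263,260). In the top view the rail runs from (225,163) to (385,120), the knob is at (277,142), the sliding post's pot is at (327,165), the second pot at (386,147) and the pad at (184,231). Next I'll enlarge both.

```bash
python3 - <<'E'
import cv2
t=cv2.imread("pics/top0.png"); s=cv2.imread("pics/side0.png")
cv2.imwrite("pics/t1.png",cv2.resize(t[80:220,215:415],None,fx=4,fy=4,interpolation=cv2.INTER_CUBIC))
cv2.imwrite("pics/s1.png",cv2.resize(s[190:340,310:470],None,fx=4,fy=4,interpolation=cv2.INTER_CUBIC))
cv2.imwrite("pics/t2.png",cv2.resize(t[180:280,135:235],None,fx=5,fy=5,interpolation=cv2.INTER_CUBIC))
E
```

```text
(no output)
```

View pics/t1.png

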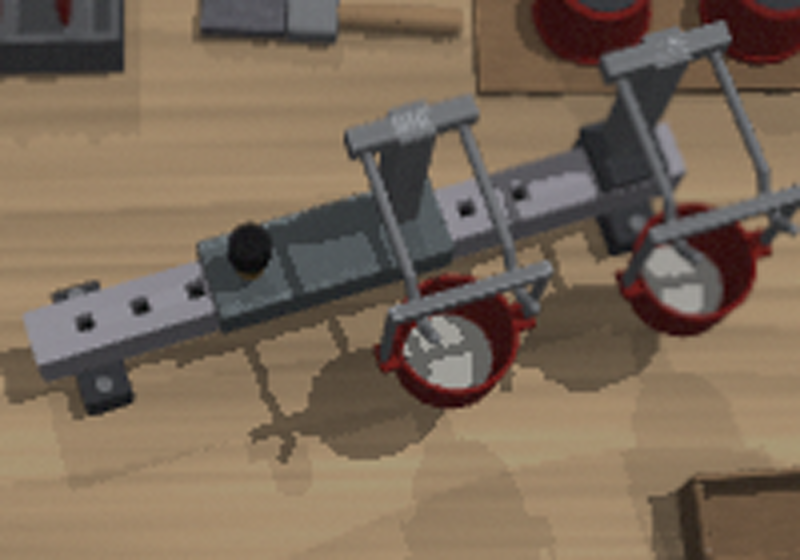

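View pics/s1.png

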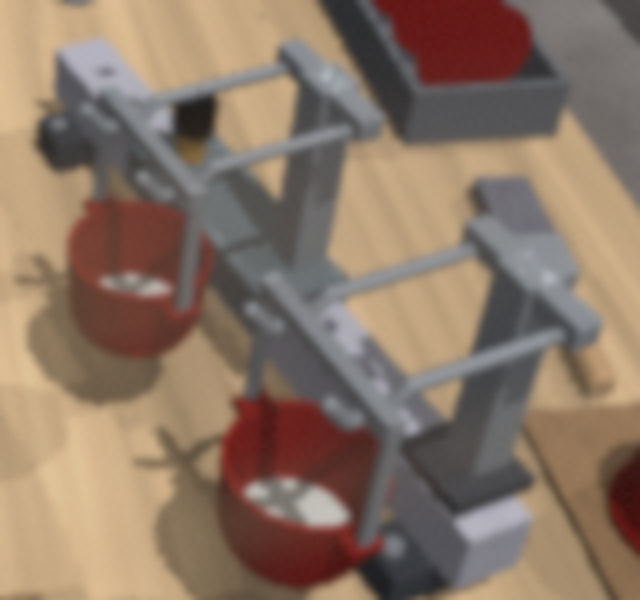

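View pics/t2.png

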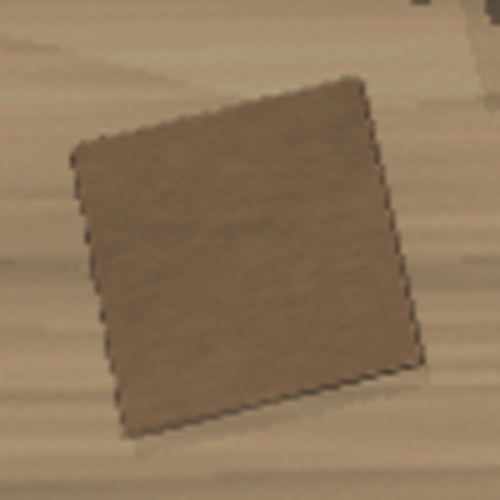

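The top crop has holes at (86,322), (141,305), (197,289), (466,208) and (520,191). The knob top is at (250,245), the bar runs from (392,312) to (548,270), and the pad corners are (75,148), (360,78), (424,365) and (125,436). In the side crop the bar runs from (105,97) to (198,188).

```bash
cat > h.py <<'E'
import numpy as np,cv2
from workcell import ctrl,get_image,calibration
C={n:calibration(n) for n in("side","top")}
def KD(n):
    c=C[n];return np.array([[c["fx"],0,c["cx"]],[0,c["fy"],c["cy"]],[0,0,1.]]),np.array(c["D"]),np.array(c["view"],float)
def ray(n,p):
    K,D,V=KD(n);u=cv2.undistortPoints(np.array([[p]],float),K,D)[0,0]
    d=V[:3,:3].T@np.array([u[0],-u[1],-1.]);o=-V[:3,:3].T@V[:3,3];return o,d
def atz(n,p,z):
    o,d=ray(n,p);return o+d*(z-o[2])/d[2]
def tri(p,q):
    o1,d1=ray("top",p);o2,d2=ray("side",q)
    s=np.linalg.lstsq(np.c_[d1,-d2],o2-o1,rcond=None)[0];a=o1+d1*s[0];b=o2+d2*s[1];return (a+b)/2,np.linalg.norm(a-b)
def proj(n,P):
    K,D,V=KD(n);X=(V[:3,:3]@np.atleast_2d(P).T).T+V[:3,3];X=X*[1,-1,-1]
    return cv2.projectPoints(X,np.zeros(3),np.zeros(3),K,D)[0][:,0]
def crop(p,o,s): return [o[0]+(p[0]+.5)/s-.5,o[1]+(p[1]+.5)/s-.5]
E
python3 - <<'E'
from h import *
np.set_printoptions(precision=1,suppress=True)
T=lambda x,y:crop((x,y),(215,80),4)
S=lambda x,y:crop((x,y),(310,190),4)
P=lambda x,y:crop((x,y),(135,180),5)
H=np.array([atz("top",T(*p),70) for p in[(86,322),(141,305),(197,289),(466,208),(520,191)]])
print("holes",H,np.diff(H,axis=0),np.linalg.norm(H[-1]-H[0]))
v=H[0]-H[-1];print("rail yaw",np.arctan2(-v[0],v[1]))
print("knob",atz("top",T(250,238),128),atz("top",T(250,247),115))
for z in(195,199,203):print("bar",z,atz("top",T(392,312),z),atz("top",T(548,270),z))
for z in(199,):print("barS",z,atz("side",S(105,97),z),atz("side",S(198,188),z))
print(tri(T(392,312),S(105,97)),tri(T(548,270),S(198,188)))
pc=np.array([atz("top",P(*p),12) for p in[(75,148),(360,78),(424,365),(125,436)]]);print("pad",pc,pc.mean(0),np.linalg.norm(np.roll(pc,1,0)-pc,axis=1))
E
```

```text
holes [[ 603.2  162.1   70. ]
 [ 614.9  123.9   70. ]
 [ 625.8   84.9   70. ]
 [ 682.8 -105.4   70. ]
 [ 695.1 -144.3   70. ]] [[  11.6  -38.1    0. ]
 [  11.   -39.     0. ]
 [  57.  -190.3    0. ]
 [  12.3  -38.9    0. ]] 319.8494969940992
rail yaw 0.2912566643692396
knob [639.   47.3 128. ] [638.   47.4 115. ]
bar 195 [561.4 -38.7 195. ] [ 587. -136.  195.]
bar 199 [560.  -38.3 199. ] [ 585.5 -135.2  199. ]
bar 203 [558.6 -37.9 203. ] [ 584.  -134.4  203. ]
barS 199 [557.3 -41.5 199. ] [ 590.1 -126.   199. ]
(array([559.2, -38.4, 197.2]), np.float64(2.648411677839221)) (array([ 585.4, -134.1,  205.1]), np.float64(4.2876440372443625))
pad [[481.9 415.5  12. ]
 [519.7 252.8  12. ]
 [354.2 214.1  12. ]
 [317.7 379.9  12. ]] [418.4 315.5  12. ] [168.  167.1 170.  169.8]
```

```bash
python3 - <<'E'
from h import *
from scipy.spatial.transform import Rotation as R
np.set_printoptions(precision=4,suppress=True)
o=ctrl.get_obs();M=R.from_rotvec(o["orientation"]).as_matrix();print(M)
ja=np.arctan2(M[1,1],M[0,1]);print("jaw",ja)
for k in(-2,-1,0,1):print("turn",0.2912+k*np.pi-ja)
print(np.array([572.7,-87,180])-o["ee_pos"])
E
```

```text
[[-0.0006  0.4258  0.9048]
 [-0.0013  0.9048 -0.4258]
 [-1.     -0.0014 -0.    ]]
jaw 1.1309666577565876
turn -7.122951964936174
turn -3.981359311346381
turn -0.8397666577565875
turn 2.3018259958332052
[ 306.8281 -652.0655  -41.9498]
```

>>> {"fn": "move_arm", "kwargs": {
  "rows": [
    [10, -25, 40, -0.05, -1],
    [35, -80, 70, -0.12, -1],
    [62, -135, 78, -0.2, -1],
    [90, -190, 78, -0.28, -1],
    [118, -250, 78, -0.36, -1],
    [146, -310, 78, -0.44, -1],
    [174, -370, 78, -0.52, -1],
    [202, -430, 78, -0.6, -1],
    [230, -490, 78, -0.68, -1],
    [258, -550, 78, -0.76, -1],
    [286, -610, 78, -0.82, -1],
    [306, -640, 78, -0.84, -1]
  ]
}}

```text
t: 1.6
ee_pos: [570.9, -74.8, 299.8]
orientation: [0.993, 1.334, -0.994]
ft_force: [0.3, -1.0, -0.0]
width: 88.1
```

>>> {"fn": "move_arm", "kwargs": {
  "rows": [
    [2, -12, 0, 0, -1],
    [2, -12, -30, 0, -1],
    [2, -12, -60, 0, -1],
    [2, -12, -90, 0, -1],
    [2, -12, -110, 0, -1],
    [2, -12, -119, 0, -1],
    [2, -12, -119, 0, -1],
    [2, -12, -119, 0, -1]
  ]
}}

```text
t: 2.6
ee_pos: [573.4, -86.7, 181.7]
orientation: [0.993, 1.332, -0.994]
ft_force: [0.3, -1.7, -0.1]
width: 87.7
```

```bash
cat > snap.py <<'E'
import sys
from h import *
from scipy.spatial.transform import Rotation as R
k,c=sys.argv[1],list(map(int,sys.argv[2].split(",")))
s=get_image("side");t=get_image("top")
a=s[c[0]:c[0]+150,c[1]:c[1]+200];b=t[c[2]:c[2]+150,c[3]:c[3]+200]
cv2.imwrite(f"pics/{k}.png",np.hstack([cv2.resize(x,(396,297),interpolation=cv2.INTER_CUBIC) for x in(a,b)]))
o=ctrl.get_obs();M=R.from_rotvec(o["orientation"]).as_matrix()
print(o["t"],o["ee_pos"].round(1),"jaw",np.arctan2(M[1,1],M[0,1]).round(3),"down",M[:,0].round(3),o["ft_force"].round(1),o["width"])
E
python3 snap.py g1 190,290,70,215
```

```text
2.7 [573.4 -86.8 181.8] jaw 0.29 down [-0. -0. -1.] [ 0.3 -0.2  0.5] 87.76404488737688
```

View pics/g1.png

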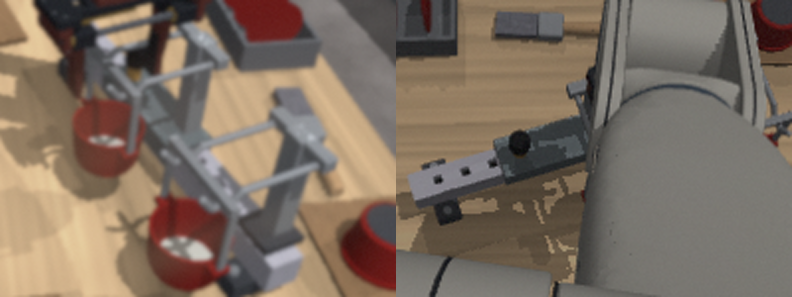

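The side crop has the fingers straddling the bar at about (110,45) without touching anything. The arm hides the pot in the top view. I'll close the jaws.

>>> {"fn": "move_arm", "kwargs": {
  "rows": [
    [0, 0, 0, 0, 1],
    [0, 0, 0, 0, 1],
    [0, 0, 0, 0, 1],
    [0, 0, 0, 0, 1],
    [0, 0, 0, 0, 1],
    [0, 0, 0, 0, 1],
    [0, 0, 0, 0, 1],
    [0, 0, 0, 0, 1]
  ]
}}

```text
t: 3.7
ee_pos: [573.2, -86.9, 181.8]
orientation: [0.993, 1.333, -0.994]
ft_force: [-4.0, -1.3, 2.9]
width: 11.4
```

```bash
python3 snap.py g2 170,270,70,215
```

```text
3.8 [573.1 -86.8 181.8] jaw 0.29 down [-0.001 -0.    -1.   ] [-1.4 -1.   1.6] 9.687406514543666
```

View pics/g2.png

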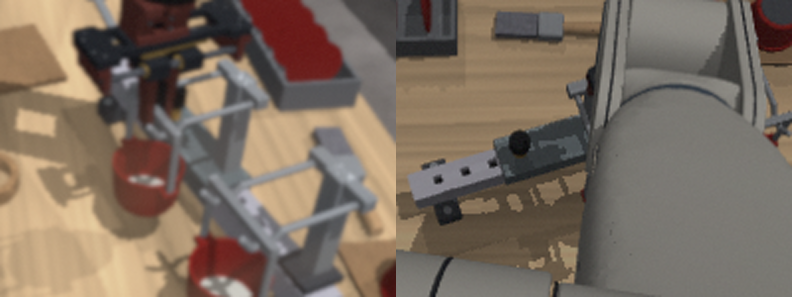

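The bar is gripped: width is 9.7 mm against a 10 mm bar, and the pot still hangs in place. I'll lift it and bring it forward along the rail's -x.

>>> {"fn": "move_arm", "kwargs": {
  "rows": [
    [0, 0, 10, 0, 1],
    [0, 0, 25, 0, 1],
    [0, 0, 42, 0, 1],
    [0, 0, 50, 0, 1],
    [-8, -2, 50, 0, 1],
    [-24, -7, 50, 0, 1],
    [-44, -13, 50, 0, 1],
    [-66, -20, 50, 0, 1],
    [-86, -26, 50, 0, 1],
    [-96, -29, 50, 0, 1],
    [-100, -30, 50, 0, 1],
    [-100, -30, 50, 0, 1]
  ]
}}

```text
t: 5.3
ee_pos: [473.2, -116.9, 231.8]
orientation: [0.993, 1.332, -0.994]
ft_force: [1.0, 0.6, -4.2]
width: 10.0
```

```bash
python3 snap.py g3 170,250,70,215
```

```text
5.4 [ 473.7 -116.8  231.8] jaw 0.29 down [-0. -0. -1.] [ 1.   0.3 -3.8] 9.731600696905296
```

View pics/g3.png

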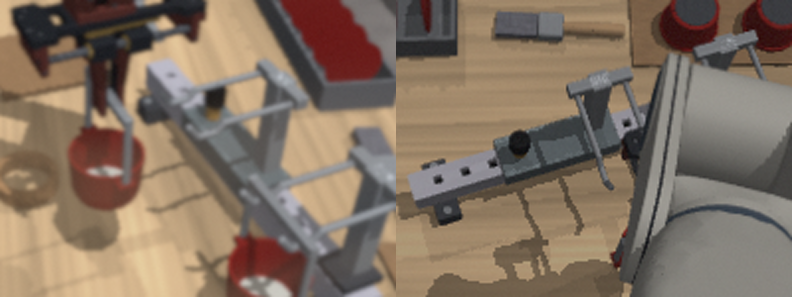

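The pot is clear of the hooks and hangs upright, and the knob is still at its starting hole. I'll carry it to the pad.

>>> {"fn": "move_arm", "kwargs": {
  "rows": [
    [-8, 12, 0, 0, 1],
    [-20, 40, 0, 0, 1],
    [-32, 80, 0, 0, 1],
    [-42, 125, 0, 0, 1],
    [-50, 172, 0, 0, 1],
    [-55, 220, 0, 0, 1],
    [-55, 268, 0, 0, 1],
    [-55, 316, 0, 0, 1],
    [-55, 360, 0, 0, 1],
    [-55, 398, 0, 0, 1],
    [-55, 422, 0, 0, 1],
    [-55, 432, 0, 0, 1]
  ]
}}

```text
t: 6.9
ee_pos: [417.8, 316.6, 231.6]
orientation: [0.991, 1.333, -0.992]
ft_force: [-0.3, 0.1, -5.0]
width: 9.7
```

>>> {"fn": "move_arm", "kwargs": {
  "rows": [
    [0, 0, -15, 0, 1],
    [0, 0, -40, 0, 1],
    [0, 0, -65, 0, 1],
    [0, 0, -85, 0, 1],
    [0, 0, -94, 0, 1],
    [0, 0, -98, 0, 1],
    [0, 0, -98, 0, 1]
  ]
}}

```text
t: 7.78
ee_pos: [417.9, 316.5, 133.8]
orientation: [0.991, 1.333, -0.992]
ft_force: [-0.2, 0.1, -3.9]
width: 9.5
```

```bash
python3 snap.py g4 120,190,160,110
```

```text
7.875 [418.2 316.8 134.2] jaw 0.292 down [ 0.  0. -1.] [-1.  -0.5 -4.2] 9.439828861555883
```

View pics/g4.png

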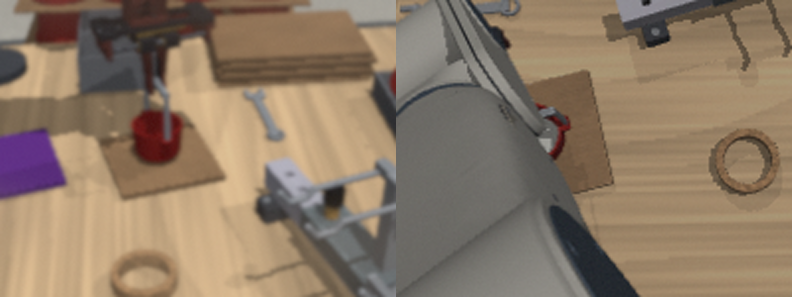

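The side view shows the pot just above the pad's centre, at about (158,135) in the crop. I'll lower it gently the last few mm.

>>> {"fn": "move_arm", "kwargs": {
  "rows": [
    [0, 0, -3, 0, 1],
    [0, 0, -6, 0, 1],
    [0, 0, -7, 0, 1],
    [0, 0, -7, 0, 1]
  ]
}}

```text
t: 8.38
ee_pos: [418.1, 316.8, 127.1]
orientation: [0.992, 1.333, -0.992]
ft_force: [0.1, -0.0, -4.7]
width: 9.7
```

>>> {"fn": "move_arm", "kwargs": {
  "rows": [
    [0, 0, -1, 0, 1],
    [0, 0, -2, 0, 1],
    [0, 0, -2, 0, 1]
  ]
}}

```text
t: 8.75
ee_pos: [418.1, 316.8, 125.1]
orientation: [0.992, 1.333, -0.992]
ft_force: [-0.6, 0.0, -3.8]
width: 9.9
```

>>> {"fn": "move_arm", "kwargs": {
  "rows": [
    [0, 0, -1, 0, 1],
    [0, 0, -1, 0, 1],
    [0, 0, -1, 0, 1]
  ]
}}

```text
t: 9.12
ee_pos: [418.4, 317.0, 125.1]
orientation: [0.992, 1.333, -0.991]
ft_force: [-2.0, -2.3, 6.2]
width: 9.8
```

>>> {"fn": "move_arm", "kwargs": {
  "rows": [
    [0, 0, -1, 0, 1],
    [0, 0, -1, 0, 1],
    [0, 0, -1, 0, 1]
  ]
}}

```text
t: 9.5
ee_pos: [418.6, 317.2, 125.1]
orientation: [0.993, 1.333, -0.99]
ft_force: [-2.3, -2.8, 7.0]
width: 9.8
```

Contact: the force has gone to +7 N at z = 125.1, and 124.8 was predicted. I'll release and go straight up.

>>> {"fn": "move_arm", "kwargs": {
  "rows": [
    [0, 0, 0, 0, 0.6],
    [0, 0, 0, 0, 0.2],
    [0, 0, 0, 0, -0.5],
    [0, 0, 0, 0, -1],
    [0, 0, 0, 0, -1],
    [0, 0, 0, 0, -1],
    [0, 0, 0, 0, -1],
    [0, 0, 0, 0, -1]
  ]
}}

```text
t: 10.5
ee_pos: [418.6, 317.2, 125.1]
orientation: [0.993, 1.332, -0.99]
ft_force: [0.6, 0.2, 0.5]
width: 84.6
```

>>> {"fn": "move_arm", "kwargs": {
  "rows": [
    [0, 0, 10, 0, -1],
    [0, 0, 35, 0, -1],
    [0, 0, 70, 0, -1],
    [0, 0, 105, 0, -1],
    [0, 0, 125, 0, -1],
    [40, -60, 125, 0, -1],
    [75, -115, 125, 0, -1],
    [110, -160, 125, 0, -1],
    [150, -200, 125, 0, -1],
    [180, -230, 125, 0, -1],
    [190, -240, 125, 0, -1],
    [190, -240, 125, 0, -1]
  ]
}}

```text
t: 12.0
ee_pos: [608.4, 77.1, 250.2]
orientation: [0.994, 1.333, -0.991]
ft_force: [-0.6, 0.7, 0.4]
width: 87.9
```

```bash
python3 snap.py g5 120,190,150,110; python3 -c "
import cv2
from workcell import get_image
for n in ('top','side'): cv2.imwrite(f'pics/{n}6.png',get_image(n))"
```

```text
12.1 [607.6  78.2 250.2] jaw 0.293 down [ 0.001  0.001 -1.   ] [ 0.6  0.4 -0.1] 87.84470041765427
```

View pics/g5.png

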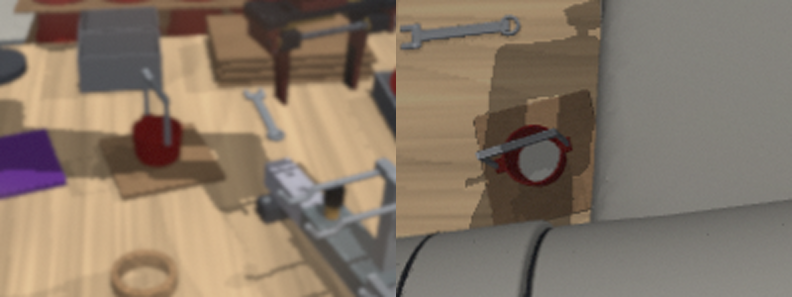

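View pics/top6.png

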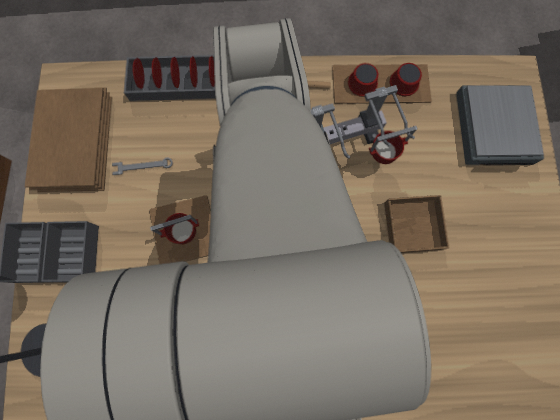

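The pot stands upright near the centre of the pad, with its foot at about (181,229) in the top view. The ring, wrench and second pot haven't moved. Now the knob.

>>> {"fn": "move_arm", "kwargs": {
  "rows": [
    [15, -16, 0, 0, -1],
    [30, -30, 0, 0, -1],
    [31, -31, -20, 0, -1],
    [31, -31, -50, 0, -1],
    [31, -31, -80, 0, -1],
    [31, -31, -105, 0, -1],
    [31, -31, -115, 0, -1],
    [31, -31, -115, 0, -1]
  ]
}}

```text
t: 13.2
ee_pos: [638.0, 47.3, 134.1]
orientation: [0.991, 1.335, -0.991]
ft_force: [-0.3, -0.3, 0.4]
width: 87.7
```

```bash
python3 snap.py g6 170,280,70,215
```

```text
13.3 [639.1  47.4 135.8] jaw 0.293 down [ 0.002  0.001 -1.   ] [-0.   0.5 -0.5] 87.5415373985698
```

View pics/g6.png

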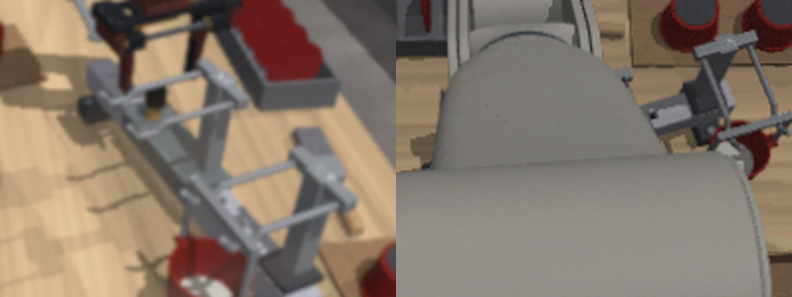

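In the side crop the fingers are at (122,70) and (195,50), with the knob between them at (155,95), and the body is clear of the post. I'll go down and close.

>>> {"fn": "move_arm", "kwargs": {
  "rows": [
    [0, 0, -12, 0, -1],
    [0, 0, -25, 0, -1],
    [0, 0, -35, 0, -1],
    [0, 0, -38, 0, -1],
    [0, 0, -38, 0, -1]
  ]
}}

```text
t: 13.92
ee_pos: [639.0, 47.5, 97.5]
orientation: [0.992, 1.333, -0.989]
ft_force: [-0.1, 0.2, 0.6]
width: 87.9
```

>>> {"fn": "move_arm", "kwargs": {
  "rows": [
    [0, 0, 0, 0, 1],
    [0, 0, 0, 0, 1],
    [0, 0, 0, 0, 1],
    [0, 0, 0, 0, 1],
    [0, 0, 0, 0, 1],
    [0, 0, 0, 0, 1],
    [0, 0, 0, 0, 1]
  ]
}}

```text
t: 14.8
ee_pos: [637.3, 47.0, 97.3]
orientation: [0.99, 1.336, -0.992]
ft_force: [-5.9, -1.9, 4.4]
width: 27.4
```

>>> {"fn": "move_arm", "kwargs": {
  "rows": [
    [-1, 0, 3, 0, 1],
    [-1, 0, 7, 0, 1],
    [-1, 0, 11, 0, 1],
    [-1, 0, 14, 0, 1],
    [-1, 0, 14, 0, 1],
    [-1, 0, 14, 0, 1]
  ]
}}

```text
t: 15.55
ee_pos: [637.0, 47.0, 111.0]
orientation: [0.99, 1.335, -0.991]
ft_force: [6.1, -2.2, -9.0]
width: 27.6
```

```bash
python3 snap.py g7 170,280,70,215
```

```text
15.65 [637.   46.9 110.9] jaw 0.293 down [-0.001  0.    -1.   ] [ 6.3 -0.2 -9.9] 27.342078024459884
```

View pics/g7.png

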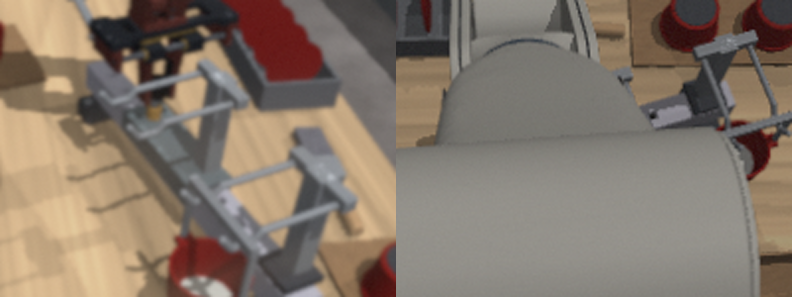

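The pull is about 9–10 N, which fits the raised plunger (about 8.5 N predicted at 14 mm). Now I'll slide 40 mm along the rail's +y.

>>> {"fn": "move_arm", "kwargs": {
  "rows": [
    [0, 5, 0, 0, 1],
    [-2, 11, 0, 0, 1],
    [-4, 17, 0, 0, 1],
    [-6, 23, 0, 0, 1],
    [-8, 29, 0, 0, 1],
    [-9.5, 34, 0, 0, 1],
    [-10.5, 37, 0, 0, 1],
    [-11, 38.5, 0, 0, 1],
    [-11, 38.5, 0, 0, 1],
    [-11, 38.5, 0, 0, 1]
  ]
}}

```text
t: 16.9
ee_pos: [625.7, 85.7, 110.8]
orientation: [0.99, 1.335, -0.991]
ft_force: [-2.1, -0.1, -9.7]
width: 27.7
```

```bash
python3 snap.py g8 170,280,70,215
```

```text
17.0 [625.7  85.6 110.8] jaw 0.293 down [-0.002  0.001 -1.   ] [-2.8 -0.2 -8.8] 27.709015373838373
```

View pics/g8.png

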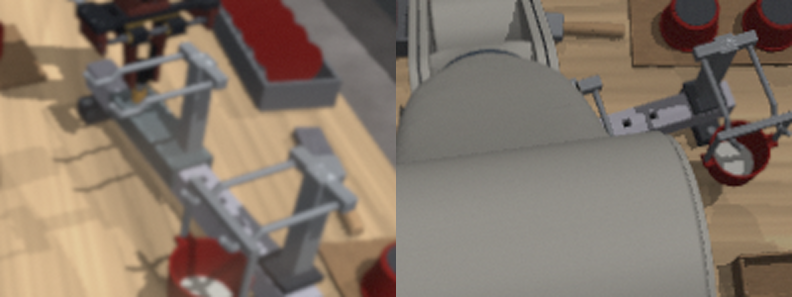

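The saddle followed the tool by 40.3 mm along the rail. I'll lower the pin into the hole.

>>> {"fn": "move_arm", "kwargs": {
  "rows": [
    [0, 0, -3, 0, 1],
    [0, 0, -6, 0, 1],
    [0, 0, -9, 0, 1],
    [0, 0, -12, 0, 1],
    [0, 0, -13.5, 0, 1],
    [0, 0, -13.5, 0, 1],
    [0, 0, -13.5, 0, 1]
  ]
}}

```text
t: 17.88
ee_pos: [625.8, 85.7, 97.5]
orientation: [0.99, 1.335, -0.991]
ft_force: [-4.2, 0.3, -5.1]
width: 27.0
```

```bash
python3 snap.py g9 170,280,70,215
```

```text
17.975 [625.7  85.7  97.4] jaw 0.293 down [-0.001  0.001 -1.   ] [-3.8  0.5 -3.8] 27.317469183921432
```

View pics/g9.png

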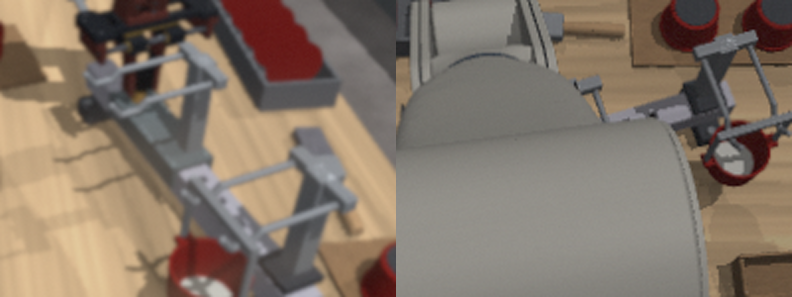

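Height is back to 97.4 (97.3 when gripped) and the fingers still carry about 4–5 N of spring, so the pin has gone into the hole. I'll press a little to seat it.

>>> {"fn": "move_arm", "kwargs": {
  "rows": [
    [0, 0, -1, 0, 1],
    [0, 0, -1, 0, 1],
    [0, 0, -1, 0, 1]
  ]
}}

```text
t: 18.35
ee_pos: [625.8, 85.7, 97.3]
orientation: [0.991, 1.335, -0.991]
ft_force: [-6.3, 0.3, 2.4]
width: 27.6
```

>>> {"fn": "move_arm", "kwargs": {
  "rows": [
    [0, 0, -1, 0, 1],
    [0, 0, -1, 0, 1],
    [0, 0, -1, 0, 1]
  ]
}}

```text
t: 18.73
ee_pos: [625.8, 85.8, 97.3]
orientation: [0.991, 1.335, -0.991]
ft_force: [-6.3, -0.3, 3.6]
width: 27.4
```

The stop is firm at z = 97.3, the same height as in the first hole. A small tug along the rail will check that the pin is locked.

>>> {"fn": "move_arm", "kwargs": {
  "rows": [
    [-0.5, 1.5, 0, 0, 1],
    [-1, 3, 0, 0, 1],
    [-1, 3, 0, 0, 1]
  ]
}}

```text
t: 19.1
ee_pos: [625.4, 87.1, 97.5]
orientation: [0.989, 1.333, -0.991]
ft_force: [-2.0, -8.6, -4.0]
width: 27.3
```

>>> {"fn": "move_arm", "kwargs": {
  "rows": [
    [0.5, -1.5, 0, 0, 1],
    [0.5, -1.5, 0, 0, 1],
    [0.5, -1.5, 0, 0, 1]
  ]
}}

```text
t: 19.48
ee_pos: [625.9, 85.5, 97.4]
orientation: [0.989, 1.333, -0.991]
ft_force: [-3.1, -2.3, -5.1]
width: 27.4
```

```bash
python3 - <<'E'
from h import *
for n in("top","side"): cv2.imwrite(f"pics/{n}9.png",get_image(n))
o=ctrl.get_obs();print(o["t"],o["ee_pos"],o["ft_force"],o["width"])
s=cv2.imread("pics/side9.png");t=cv2.imread("pics/top9.png")
cv2.imwrite("pics/e.png",np.hstack([cv2.resize(x,(396,297),interpolation=cv2.INTER_CUBIC) for x in(s[130:280,220:420],t[150:300,110:310])]))
E
```

```text
19.575 [625.8565074   85.45124585  97.44046008] [-2.83155583 -2.9812542  -6.14334067] 27.48462952856191
```

View pics/e.png

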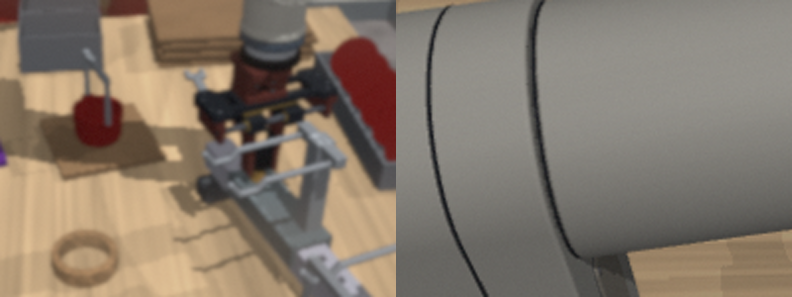

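Locked: the tug stopped after about 1.5 mm, which is the pin's play, against 8.6 N. The pot is upright on the pad. I'll restore the light downward push and hand in.

>>> {"fn": "move_arm", "kwargs": {
  "rows": [
    [0, 0, -1, 0, 1],
    [0, 0, -1, 0, 1],
    [0, 0, -1, 0, 1],
    [0, 0, -1, 0, 1]
  ]
}}

```text
t: 20.08
ee_pos: [625.9, 85.5, 97.3]
orientation: [0.989, 1.333, -0.991]
ft_force: [-4.8, -3.5, 2.8]
width: 27.2
```

```bash
python3 -c "
from workcell import ctrl
print(ctrl.close_job()); o=ctrl.get_obs(); print(o['t'],o['ee_pos'],o['ft_force'],o['width'])"
```

```text
the job is handed in; nothing more can be done
None
the job is handed in; nothing more can be done
```

The job is handed in at about 20 s of the 58 s, with every step done; the hand-in gave no verdict. I stood the pot on the cardboard pad and let it go. Then I pulled the knob up about 14 mm, slid the post one hole (40.3 mm measured) away from the fixed post and let the pin drop.

**Pin and grip:** the pin stops firmly at the same tool height as in the first hole (97.3 mm). A tug along the rail moved it only about 1.5 mm, against 8.6 N. The fingers still hold the knob (opening 27.2 mm) with a light downward push.

**Pot and bystanders:** the last side picture shows the pot upright on the pad and the ring and wrench where they were. The second pot was last seen in place just before the tug test. In the last top picture the arm hid the pad, so that final check rests on the side view alone.

No check failed or disagreed.

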